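# Open the child-resistant degreaser bottle

### The arm

A 6-joint arm with a two-finger parallel gripper is mounted at the origin on the work surface. World frame = base frame: x ahead of the robot, y to its left, z up, the work surface at z = 0. Lengths are in m, angles in rad, forces in N, time in s.
With the tool pointing down it reaches from about 0.3 to 0.75 m from the base axis. Payload 8.5 kg.
Tool frame: the origin (TCP) lies at the very end of the fingers, on their centre line; the grasp point (between the pads) lies 19 mm behind it; z points along the fingers, y is the direction in which the jaws open and shut (so a half turn about z gives the same grasp; the last joint's range is limited). The gripper opens to 85 mm and grips with 20 to 120 N. Pads are 22 mm wide; open, the fingers measure 114 mm over their backs; the gripper's body (76 mm by 85 mm) begins 54 mm behind the grasp point. The pads swing forward as they close: fully open they stand 13 mm farther back than shut.
Start: joints at [0.961, 0.381, 1.297, -0, 1.464, -0.215], TCP at [0.212, 0.508, 0.231] pointing down, gripper open.
Joint ranges: [-3.11, 3.11], [-0.89, 2.33], [0.22, 2.48], [-1.42, 4.56], [0.17, 2.85], [-2.88, 2.88]. Speed limits (rad/s): [2.39, 2.39, 3.14, 3.14, 3.14, 3.14].

### API

Orientations are given as [roll, pitch, yaw] about the fixed x, y, z axes, in that order (R = Rz(yaw) Ry(pitch) Rx(roll)).
In Python, from plant import manip, eyes gives the robot as it stands.
- The arm moves only by the tool apply_moves, never from a script. Its argument "plan" is a list of rows, each an object of numbers: "grip": the finger opening in cm, from 0 to 8.54; "x", "y", "z": the shift along the world's x, y, z in cm; "rx", "ry", "rz": the turn, a rotation vector about the world's x, y, z in rad. In form: [{"grip": .., "x": .., "y": .., "z": .., "rx": .., "ry": .., "rz": ..}, ...]. A call has 1 to 12 rows; each row shifts and turns the commanded pose from where the row before left it; what a row does not reach is not made up. A row lasts 1/12 s, in which the tool goes at most 41.7 mm and 7.16 degrees, less where a joint would pass 70% of its speed; a pose out of reach is approached as far as the arm can. A call with a gripper value outside its range is refused whole. The fingers move at their own pace and stop on an object; the grip force is fixed at half the most. Time passes only in rows, so rows that do not move let the fingers close. It gives the time, the measured TCP pose, the force and the opening at its end, in the units of the state.
- manip.sense(): the state, without advancing time (a new reading comes with each control period).
- eyes.capture(name): name is "scene" or "top" or "wrist"; returns (picture, depth): 384x512x3 uint8, red, green, blue; 384x512 float32, m along the optical axis (not along the pixel's ray), 0 where there is no reading.
- eyes.calibration(name): a dict with "camera_matrix" (3x3 intrinsics, pixels), "pose" (4x4, takes a point from camera to world coordinates). Camera axes: x right, y down, z forward; pixel columns grow to the right and rows downward; lengths in m; the calibration is good to about 2 mm. A picture is of the moment at which its call begins: read the wrist's pose just before it. calibration takes no time and is no camera call; for the wrist camera it gives the pose at the moment of the call.
- manip.sign_off(): hands the job in, once; it reports no verdict.
The state is a dict: "time_s": time; "qpos": joint angles; "joint_vel": joint speeds; "tau": joint torques, N m; "tcp_pos": TCP position; "tcp_rot": TCP orientation; "wrist_force": force on the tool from outside, world axes, zero at the start; "ft_torque": the same for the moment, N m; "grip_width": finger opening in m.
Only numpy, scipy, OpenCV 4.12 (cv2) and the standard library are available. Lean on these libraries where they do the work, as an engineer would, in place of code of your own. Each camera call takes 0.05 s, during which the arm holds its last target. There are 200 camera calls.

### The job

The degreaser bottle (the stout one with the wide ribbed cap) leans in its stand: press its child-resistant cap down along the bottle's axis and, keeping it pressed, turn it counter-clockwise past its lock, then lift it off the neck. Set the cap down gently, not dropped, in the round steel parts dish, open side down and lying flat on the dish's floor. Leave the grease tub, the sprocket cassette and the wheel hub where they stand.

Things in the scene. Friction and masses are not known exactly. Their poses are not given: they have to be found in the camera images.
- stand: dark steel stand, fixed to the bench, foot plate 180 x 100 mm, that holds the degreaser bottle leaning 30 degrees from vertical towards its own -x (roughly towards the robot). Origin: on the bench, under the middle of the foot plate; z up. The cap's rim centre starts at (-28, 0, 170) mm in this frame.
- bottle: the stout white degreaser bottle, 72 mm diameter, clamped in the stand so that it cannot move or turn. Origin: centre of its underside; its z axis runs up the bottle's axis, out through the neck (30 degrees from vertical). The shoulder slopes from 72 mm diameter at z = 118 mm to 32 mm at z = 138 mm; above it the neck is 26 mm in diameter, with two locks on opposite sides (35 mm over them).
- bottle_neck (a point): point on the bottle's axis, 156 mm from its underside, where the centre of the cap's lower rim rests while the cap is locked; axes as the stand's (not leaning)
- cap: the child-resistant cap: black plastic cup with a ribbed side, 44 mm diameter, 26 mm high, 30 g, loose, held on the neck by two inner lugs; it can be gripped across any diameter. Origin: centre of its lower (open) rim; z out through its closed top, so it starts leaning with the bottle. Locked at the start, its x axis along the bottle's x. The bottle's shoulder begins 18 mm below its rim.
- dish: round brushed-steel parts dish, loose, 0.5 kg, 156 mm across the rim, 28 mm high, wall 3 mm, flat floor 130 mm across lying 4 mm above the bench. Origin: centre of its underside; z up.
- oil_stand: a like stand, fixed, holding a slim white oil bottle (54 mm diameter) with a black cone nozzle, 175 mm long; not part of the job. Origin and lean as for the other stand.
- tub: white grease tub with a grey lid, loose bystander, 70 mm diameter, 70 mm high; origin centre of underside
- cassette: steel sprocket cassette lying flat, loose bystander, about 96 mm across, 37 mm high; origin centre of underside
- hub: aluminium wheel hub standing on end, loose bystander, 48 mm across, 75 mm high, between the two stands; origin centre of underside
- cap_top (a point): centre of the cap's top face. Turn the cap counter-clockwise as seen looking at this face, pressed 5 to 7 mm: it is past the lock's tooth from 43 degrees on and free to lift between 45 and 130 degrees (about 70 is good). Not pressed, or turned clockwise, it is blocked. Turning takes under 0.2 N m.
- seal (a joint): how far the spring-loaded seal in the bottle's mouth is pushed in by the cap, in m: about 0 while the cap sits locked. It resists with 4 N at first and 1.2 N more for each mm; the lugs clear the lock at 0.004 (about 9 N); the cap bottoms at 0.008 (about 14 N). Without the cap it stands at -0.001.
There are look-alikes about, which are no part of the job. There is more than one size of the cap; the job needs the largest.

How it is judged:
On the way, in this order (a step that is already met when the one before it is completed fails the run):
1. the cap, still on the neck, is turned past its lock (angle between the x axis of cap and the x axis of bottle, either way round above 0.7 rad and distance between cap and bottle_neck below 0.012 m), for 0.05 s.
2. the cap is lifted off the neck, held in the fingers (distance between cap and bottle_neck above 0.04 m and contact force between cap and the fingers above 0.5 N), for 0.1 s.
At the end, for the whole second after the job is handed in: the cap lies flat (within about 8 degrees), open side down, on the floor of the dish, its centre within 48 mm of the dish's centre, released and at rest; the dish stands flat on the bench (horizontal distance between cap and dish below 0.048 m and z of cap in the frame of dish below 0.009 m and angle between cap's own z axis and vertical below 0.15 rad and angle between dish's own z axis and vertical below 0.1 rad and height (world z) of dish below 0.01 m and linear speed of cap below 0.02 m/s and contact force between cap and the fingers below 0.05 N); the robot touches nothing.
It fails at once if the cap is dropped or thrown: it moves faster than 0.7 m/s out of the fingers (linear speed of cap above 0.7 m/s and contact force between cap and the fingers below 0.05 N).
It fails at once if the tub, the cassette or the hub is moved by more than 40 mm (distance of any of tub, cassette, hub from where it was at the start of the episode above 0.04 m).
It also fails if it takes over 51 s, if anything falls off the work surface, if the arm or the gripper's body presses on something with over 40 N, if the wrist force passes 120 N, or if a joint passes its speed limit or range.

## Working session

There is one attempt and no reset: what is moved stays moved. The work goes in short steps, Python scripts to look and compute and a tool call to move; the robot and the scene stay as the last step left them, time stands still between calls to the robot, and variables do not carry over. Pictures are saved under pics/ and viewed, about 8 in all and at most 12, crops included, and the job is handed in when it is done.

Besides the shell and the picture viewer there is one more tool, called by a JSON object that holds its "api" and its "payload", one argument or row to a line. apply_moves: Moves the arm, as the interface text tells. Its arguments: {"type":"object","properties":{"plan":{"type":"array","items":{"type":"object","properties":{"grip":{"type":"number"},"x":{"type":"number"},"y":{"type":"number"},"z":{"type":"number"},"rx":{"type":"number"},"ry":{"type":"number"},"rz":{"type":"number"}}}}},"required":["plan"]}

```bash
mkdir -p pics; ls
python3 - <<'E'
from plant import manip, eyes
import cv2,numpy as np
print(manip.sense())
for n in ("scene","top"):
    p,d=eyes.capture(n); c=eyes.calibration(n)
    cv2.imwrite(f"pics/{n}0.png",cv2.resize(p[:,:,::-1],(800,600)))
    np.savez(f"pics/{n}0.npz",p=p,d=d,K=c["camera_matrix"],T=c["pose"]); print(n,c)
E
```

```text
pics
{'time_s': 0.0, 'qpos': array([ 9.60695368e-01,  3.81258480e-01,  1.29830148e+00,  3.78717954e-06,
        1.46358413e+00, -2.15331249e-01]), 'joint_vel': array([ 1.88380511e-04,  1.03640386e-04, -3.84535725e-04, -1.55746097e-05,
       -1.03822058e-04, -1.31301649e-04]), 'tau': array([-5.77328683e-04, -4.48454797e+01, -2.31276101e+01, -2.75641014e-04,
        4.70788757e-03, -2.44220166e-05]), 'tcp_pos': array([0.21136934, 0.50743886, 0.23066449]), 'tcp_rot': array([-3.14007786e+00, -3.35173637e-04,  2.74682228e+00]), 'wrist_force': array([-0.17868816, -0.04064644, -0.51793791]), 'ft_torque': array([ 0.01224475,  0.00875028, -0.01086787]), 'grip_width': 0.08548525701259967}
scene {'camera_matrix': array([[354.97932506,   0.        , 253.05953623],
       [  0.        , 354.97932506, 188.432205  ],
       [  0.        ,   0.        ,   1.        ]]), 'pose': array([[ 0.56443577,  0.58855854, -0.57880144,  1.137564  ],
       [ 0.82543172, -0.40975975,  0.38827751, -0.35014539],
       [-0.00864549, -0.69691878, -0.71709795,  0.84127939],
       [ 0.        ,  0.        ,  0.        ,  1.        ]])}
top {'camera_matrix': array([[376.63099913,   0.        , 259.22230357],
       [  0.        , 376.63099913, 197.95367162],
       [  0.        ,   0.        ,   1.        ]]), 'pose': array([[ 0.00963761, -0.98810148,  0.1535011 ,  0.4289646 ],
       [-0.999544  , -0.01391256, -0.02679988,  0.04694119],
       [ 0.02861659, -0.15317281, -0.98778499,  0.947932  ],
       [ 0.        ,  0.        ,  0.        ,  1.        ]])}
```

View pics/scene0.png

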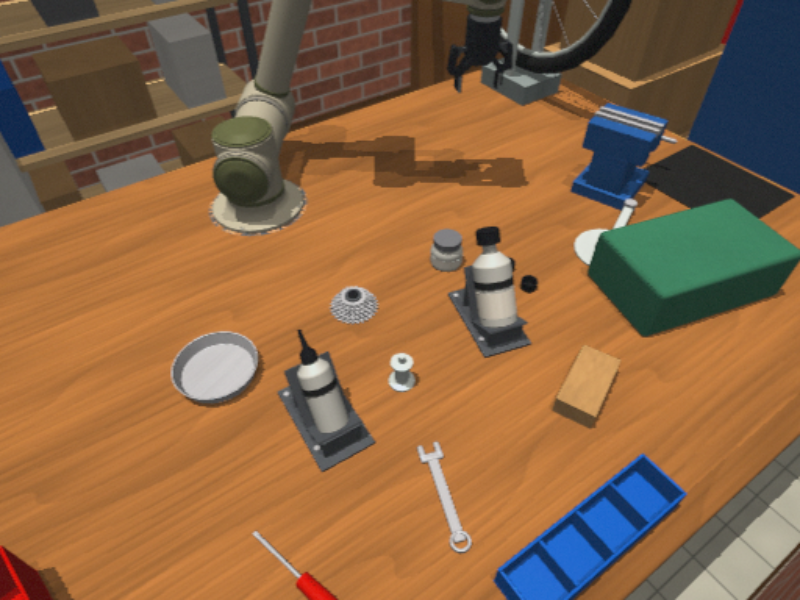

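View pics/top0.png

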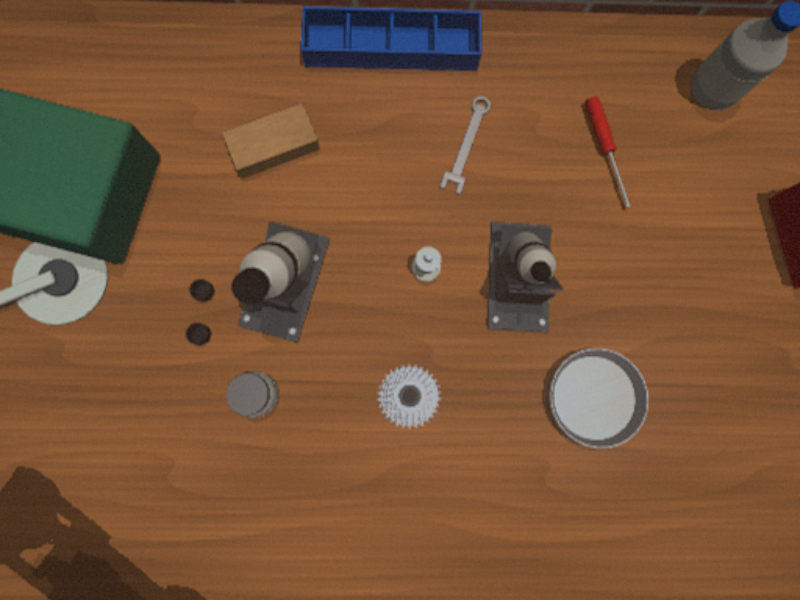

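The scene view shows the degreaser at (490,270) with its cap at (488,237), the dish at (215,368), the hub at (402,370), and the tub at (447,250). In the top view the cap is at (251,285), with foot-plate corners near (272,223), (328,238), (298,340) and (240,325). The dish is at (598,398), the tub at (252,395), and two small look-alike caps are at (202,290) and (198,333).

```bash
cat > h.py <<'E'
import numpy as np
def load(f):
    z=np.load(f); return z["p"],z["d"],z["K"],z["T"]
def cloud(d,K,T):
    v,u=np.mgrid[:d.shape[0],:d.shape[1]]
    c=np.stack([(u-K[0,2])/K[0,0]*d,(v-K[1,2])/K[1,1]*d,d],-1)
    return c@T[:3,:3].T+T[:3,3]
def onplane(u,v,K,T,z):
    r=T[:3,:3]@np.linalg.inv(K)@[u,v,1]; return T[:3,3]+r*(z-T[2,3])/r[2]
def plane(P,it=300,tol=.0015):
    rng=np.random.default_rng(0);best=None
    for _ in range(it):
        a=P[rng.choice(len(P),3,False)];n=np.cross(a[1]-a[0],a[2]-a[0]);l=np.linalg.norm(n)
        if l<1e-9: continue
        m=abs((P-a[0])@(n/l))<tol
        if best is None or m.sum()>best.sum(): best=m
    Q=P[best];c=Q.mean(0);n=np.linalg.svd(Q-c)[2][2];return c,n*np.sign(n[2]),best
E
python3 - <<'E'
from h import *
import cv2
np.set_printoptions(precision=4,suppress=True)
p,d,K,T=load("pics/top0.npz");P=cloud(d,K,T);s=.64
for z in (0.004,0.008,.012):
    C=np.array([onplane(u*s,v*s,K,T,z) for u,v in [(272,223),(328,238),(298,340),(240,325)]])
    e=(C[3]+C[2]-C[0]-C[1])/2; print("plate",z,C.mean(0),"len",np.linalg.norm(e),"wid",np.linalg.norm(C[1]-C[0]),"-x dir",np.degrees(np.arctan2(e[1],e[0])))
for (u,v) in [(245,330),(275,232),(318,248),(290,330)]: print("plate depth z",P[int(v*s),int(u*s)])
for n in("top","scene"):
    p,d,K,T=load(f"pics/{n}0.npz");P=cloud(d,K,T)
    # cap
    m=(p.max(-1)<70)&(d>0)&(P[...,2]>.165)&(P[...,2]<.25)&(P[...,1]>.1)&(P[...,1]<.4)&(P[...,0]<.6)
    Q=P[m];print(n,"cap px",m.sum(),"mean",Q.mean(0),Q.min(0),Q.max(0))
    c,nn,b=plane(Q);print(" plane",c,nn,b.sum(),"lean",np.degrees(np.arccos(nn[2])),"az",np.degrees(np.arctan2(nn[1],nn[0])))
    # objects by height
    for nm,lo,hi,zl in [("dish",(.2,-.42),(.5,-.1),.02),("tub",(.15,.15),(.42,.4),.06),("cass",(.2,-.1),(.4,.15),.025),("hub",(.4,-.1),(.6,.1),.06)]:
        m=(d>0)&(P[...,2]>zl)&(P[...,0]>lo[0])&(P[...,0]<hi[0])&(P[...,1]>lo[1])&(P[...,1]<hi[1])
        if m.any(): Q=P[m];print(" ",nm,m.sum(),"mid",(Q.min(0)+Q.max(0))/2,"size",np.ptp(Q,0),"zmax",Q[:,2].max())
E
```

```text
plate 0.004 [0.6199 0.2176 0.004 ] len 0.17521968433192128 wid 0.09588323285404982 -x dir 165.71870469184162
plate 0.008 [0.619  0.2168 0.008 ] len 0.1744771745551917 wid 0.09547691869996365 -x dir 165.71870469184165
plate 0.012 [0.6182 0.2161 0.012 ] len 0.17373466477846203 wid 0.09507060454587743 -x dir 165.71870469184162
plate depth z [ 0.5399  0.2816 -0.0043]
plate depth z [0.6891 0.2274 0.051 ]
plate depth z [0.6769 0.1665 0.0062]
plate depth z [0.5396 0.2069 0.0064]
top cap px 404 mean [0.5753 0.2278 0.1923] [0.5548 0.2074 0.172 ] [0.5985 0.2512 0.2034]
 plane [0.5725 0.2314 0.1927] [-0.4884  0.1282  0.8632] 241 lean 30.32558654784786 az 165.28733954027769
  dish 377 mid [ 0.4305 -0.2818  0.026 ] size [0.1379 0.1543 0.0119] zmax 0.031909020316610914
  tub 80 mid [0.4143 0.2534 0.0685] size [0.0093 0.0449 0.0093] zmax 0.07311146581234507
scene cap px 210 mean [0.378  0.2059 0.1938] [-0.1632  0.1155  0.1725] [0.5997 0.2521 0.247 ]
 plane [0.4448 0.2058 0.1907] [ 0.0692 -0.8755  0.4783] 46 lean 61.427022933774595 az -85.4781747621516
  dish 303 mid [ 0.4284 -0.2804  0.0262] size [0.1414 0.1539 0.0124] zmax 0.032382447954334204
  tub 21 mid [0.3122 0.3183 0.2618] size [0.2132 0.1634 0.3887] zmax 0.45620651880642815
```

Run:
```python
from h import *
from scipy.optimize import least_squares
np.set_printoptions(precision=4,suppress=True)
def axis(l,az): return np.array([np.sin(l)*np.cos(az),np.sin(l)*np.sin(az),np.cos(l)])
g=np.array([.58,.2275,.192]);S=[]
for n in("top","scene"):
    p,d,K,T=load(f"pics/{n}0.npz");P=cloud(d,K,T)
    m=(p.max(-1)<80)&(d>0)&(np.linalg.norm(P-g+.01*axis(.5236,2.885),axis=-1)<.035)
    m&=((P-g)@axis(.5236,2.885)>-.024)
    S.append(P[m]);print(n,m.sum())
def res(x,Q):
    a=axis(.5236,x[3]);r=Q-x[:3];h=r@a;rad=np.linalg.norm(r-h[:,None]*a,axis=1)
    dx=rad-.022;dy=np.maximum(h,-h-.026)
    return np.where((dx>0)&(dy>0),np.hypot(np.maximum(dx,0),np.maximum(dy,0)),np.maximum(dx,dy))
for Q in (S[0],S[1],np.vstack(S)):
    s=least_squares(res,[*g,2.885],args=(Q,),loss="soft_l1",f_scale=.001)
    a=axis(.5236,s.x[3]);print("top",s.x[:3],"az",np.degrees(s.x[3]),"rim",s.x[:3]-.026*a,"rms",np.sqrt(np.mean(res(s.x,Q)**2)))
p,d,K,T=load("pics/top0.npz");print("dish rim ctr",onplane(598*.64,398*.64,K,T,.028))
```

```text
top 411
scene 162
top [0.5718 0.2324 0.1923] az 162.66494046390775 rim [0.5842 0.2285 0.1698] rms 0.0010683366265042428
top [0.5712 0.2346 0.193 ] az 165.08021539975468 rim [0.5838 0.2312 0.1705] rms 0.0013726813597332577
top [0.5717 0.2332 0.1923] az 163.0456105153757 rim [0.5841 0.2294 0.1698] rms 0.0012890696531101232
dish rim ctr [ 0.4361 -0.2807  0.028 ]
```

```bash
cat > t.py <<'E'
# usage: t.py x y z az lean jawaz : remaining shift (cm) & rotation vector to target
import sys,numpy as np
from scipy.spatial.transform import Rotation as R
from plant import manip
np.set_printoptions(precision=4,suppress=True)
def target(az,lean,turn):
    az,lean,turn=np.radians([az,lean,turn])
    a=np.array([np.sin(lean)*np.cos(az),np.sin(lean)*np.sin(az),np.cos(lean)])
    y=np.array([-np.sin(az+np.pi),np.cos(az+np.pi),0])  # horizontal, left of lean-away dir
    M=np.stack([np.cross(y,-a),y,-a],1)
    return a,R.from_rotvec(a*turn)*R.from_matrix(M)
if __name__=="__main__":
    v=[float(q) for q in sys.argv[1:]]
    s=manip.sense();a,Rt=target(*v[3:6]);Rc=R.from_euler("xyz",s["tcp_rot"])
    print("t",s["time_s"],"tcp",s["tcp_pos"],"q",s["qpos"],"F",s["wrist_force"],"grip",s["grip_width"])
    print("dcm",(np.array(v[:3])-s["tcp_pos"])*100,"rot",(Rt*Rc.inv()).as_rotvec(),"a",a)
E
python3 t.py .5494 .2391 .2322 164.5 30 0
```

```text
t 0.1 tcp [0.2114 0.5075 0.2308] q [ 0.9607  0.3811  1.2981 -0.      1.4636 -0.2153] F [ 0.0562 -0.1085 -0.6741] grip 0.08476832282141247
dcm [ 33.7994 -26.8372   0.1421] rot [-0.17   -0.4959  0.1218] a [-0.4818  0.1336  0.866 ]
```

{"api": "apply_moves", "payload": {
  "plan": [
    {"grip":8.54,"x":2.8,"y":-2.25,"z":0.3,"rz":0.12},
    {"grip":8.54,"x":2.8,"y":-2.25,"z":0.3,"rx":-0.0233,"ry":-0.084},
    {"grip":8.54,"x":2.8,"y":-2.25,"z":0.3,"rx":-0.0233,"ry":-0.084},
    {"grip":8.54,"x":2.8,"y":-2.25,"z":0.3,"rx":-0.0233,"ry":-0.084},
    {"grip":8.54,"x":2.8,"y":-2.25,"z":0.3,"rx":-0.0233,"ry":-0.084},
    {"grip":8.54,"x":2.8,"y":-2.25,"rx":-0.0233,"ry":-0.084},
    {"grip":8.54,"x":2.8,"y":-2.25,"rx":-0.0233,"ry":-0.084},
    {"grip":8.54,"x":2.8,"y":-2.25},
    {"grip":8.54,"x":2.8,"y":-2.25},
    {"grip":8.54,"x":2.8,"y":-2.25},
    {"grip":8.54},
    {"grip":8.54}
  ]
}}

```text
$.plan[0]: bad value
```

```bash
python3 t.py .5494 .2391 .2322 164.5 30 0
```

```text
t 0.1 tcp [0.2114 0.5075 0.2308] q [ 0.9607  0.3811  1.2981 -0.      1.4636 -0.2153] F [ 0.0562 -0.1085 -0.6741] grip 0.08476832282141247
dcm [ 33.7994 -26.8372   0.1421] rot [-0.17   -0.4959  0.1218] a [-0.4818  0.1336  0.866 ]
```

{"api": "apply_moves", "payload": {
  "plan": [
    {"grip":8.5,"x":2.8,"y":-2.25,"z":0.3,"rx":0,"ry":0,"rz":0.12},
    {"grip":8.5,"x":2.8,"y":-2.25,"z":0.3,"rx":-0.0233,"ry":-0.084,"rz":0},
    {"grip":8.5,"x":2.8,"y":-2.25,"z":0.3,"rx":-0.0233,"ry":-0.084,"rz":0},
    {"grip":8.5,"x":2.8,"y":-2.25,"z":0.3,"rx":-0.0233,"ry":-0.084,"rz":0},
    {"grip":8.5,"x":2.8,"y":-2.25,"z":0.3,"rx":-0.0233,"ry":-0.084,"rz":0},
    {"grip":8.5,"x":2.8,"y":-2.25,"z":0,"rx":-0.0233,"ry":-0.084,"rz":0},
    {"grip":8.5,"x":2.8,"y":-2.25,"z":0,"rx":-0.0233,"ry":-0.084,"rz":0},
    {"grip":8.5,"x":2.8,"y":-2.25,"z":0,"rx":0,"ry":0,"rz":0},
    {"grip":8.5,"x":2.8,"y":-2.25,"z":0,"rx":0,"ry":0,"rz":0},
    {"grip":8.5,"x":2.8,"y":-2.25,"z":0,"rx":0,"ry":0,"rz":0},
    {"grip":8.5,"x":0,"y":0,"z":0,"rx":0,"ry":0,"rz":0}
  ]
}}

```text
time_s: 1.02
tcp_pos: [0.4945, 0.2795, 0.2459]
tcp_rot: [3.139, 0.524, 2.859]
wrist_force: [-0.2, -0.4, 0.7]
grip_width: 0.0853
```

```bash
python3 t.py .5494 .2391 .2322 164.5 30 0
```

```text
t 1.0167 tcp [0.4945 0.2795 0.2459] q [ 0.4599  0.2863  1.5025 -0.4137  0.9899 -0.6632] F [-0.1505 -0.3992  0.7454] grip 0.08530680500325054
dcm [ 5.4868 -4.0436 -1.3685] rot [-0.0024  0.0006  0.0109] a [-0.4818  0.1336  0.866 ]
```

{"api": "apply_moves", "payload": {
  "plan": [
    {"grip":8.5,"x":2.74,"y":-2.02,"z":-0.68,"rx":-0.0024,"ry":0,"rz":0.011},
    {"grip":8.5,"x":2.74,"y":-2.02,"z":-0.68,"rx":0,"ry":0,"rz":0},
    {"grip":8.5,"x":0,"y":0,"z":0,"rx":0,"ry":0,"rz":0},
    {"grip":8.5,"x":0,"y":0,"z":0,"rx":0,"ry":0,"rz":0}
  ]
}}

```text
time_s: 1.35
tcp_pos: [0.5462, 0.2416, 0.2316]
tcp_rot: [3.141, 0.522, 2.873]
wrist_force: [-0.8, 0.0, -0.1]
grip_width: 0.0849
```

```bash
python3 t.py .5831 .2298 .1715 164.5 30 0
python3 - <<'E'
from plant import manip, eyes
import cv2,numpy as np
c=eyes.calibration("wrist");p,d=eyes.capture("wrist");K=c["camera_matrix"];T=c["pose"]
np.savez("pics/w1.npz",p=p,d=d,K=K,T=T)
a=np.array([-.4818,.1336,.866]);rim=np.array([.5841,.2295,.1698]);im=p[:,:,::-1].copy()
for h,col in((.026,(0,0,255)),(0,(0,255,0))):
  e=np.array([.2672,.9636,0]);f=np.cross(a,e)
  X=np.array([rim+h*a+.022*(np.cos(t)*e+np.sin(t)*f) for t in np.linspace(0,6.28,60)])
  q=(X-T[:3,3])@T[:3,:3];uv=(q[:,:2]/q[:,2:])*K[0,0]+K[:2,2]
  cv2.polylines(im,[uv.astype(np.int32)],True,col)
cv2.imwrite("pics/w1.png",cv2.resize(im,(800,600)))
E
```

```text
t 1.35 tcp [0.5462 0.2416 0.2316] q [ 0.343   0.3302  1.4803 -0.3665  0.9241 -0.7977] F [-0.8424  0.0235 -0.1368] grip 0.08488442078933754
dcm [ 3.6896 -1.1843 -6.0126] rot [-0.0006 -0.0015 -0.0025] a [-0.4818  0.1336  0.866 ]
```

View pics/w1.png

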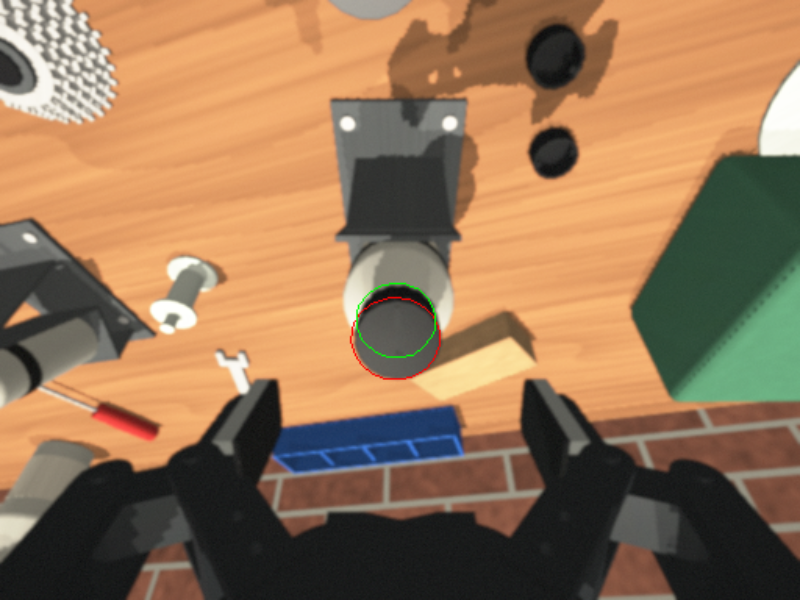

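The wrist view shows the fitted rims (red and green) lying on the cap at (397,338). The cap is centred between the fingers and the stand is square to the view, so I'm going in.

{"api": "apply_moves", "payload": {
  "plan": [
    {"grip":8.5,"x":0.92,"y":-0.3,"z":-1.5,"rx":0,"ry":0,"rz":0},
    {"grip":8.5,"x":0.92,"y":-0.3,"z":-1.5,"rx":0,"ry":0,"rz":0},
    {"grip":8.5,"x":0.92,"y":-0.29,"z":-1.5,"rx":0,"ry":0,"rz":0},
    {"grip":8.5,"x":0.92,"y":-0.29,"z":-1.5,"rx":0,"ry":0,"rz":0},
    {"grip":8.5,"x":0,"y":0,"z":0,"rx":0,"ry":0,"rz":0},
    {"grip":8.5,"x":0,"y":0,"z":0,"rx":0,"ry":0,"rz":0}
  ]
}}

```text
time_s: 1.9
tcp_pos: [0.5818, 0.2317, 0.1725]
tcp_rot: [3.141, 0.523, 2.877]
wrist_force: [-0.4, 0.5, 0.7]
grip_width: 0.0853
```

```bash
python3 t.py .5831 .2298 .1715 164.5 30 0
```

```text
t 1.9 tcp [0.5818 0.2317 0.1725] q [ 0.3012  0.4329  1.505  -0.386   0.7892 -0.7886] F [-0.4129  0.4626  0.6745] grip 0.08527963473833872
dcm [ 0.1345 -0.1881 -0.0965] rot [-0.0008 -0.0009 -0.0058] a [-0.4818  0.1336  0.866 ]
```

{"api": "apply_moves", "payload": {
  "plan": [
    {"grip":8.5,"x":0.13,"y":-0.18,"z":-0.1,"rx":0,"ry":0,"rz":-0.005},
    {"grip":4,"x":0,"y":0,"z":0,"rx":0,"ry":0,"rz":0},
    {"grip":4,"x":0,"y":0,"z":0,"rx":0,"ry":0,"rz":0},
    {"grip":4,"x":0,"y":0,"z":0,"rx":0,"ry":0,"rz":0},
    {"grip":4,"x":0,"y":0,"z":0,"rx":0,"ry":0,"rz":0},
    {"grip":4,"x":0,"y":0,"z":0,"rx":0,"ry":0,"rz":0},
    {"grip":4,"x":0,"y":0,"z":0,"rx":0,"ry":0,"rz":0}
  ]
}}

```text
time_s: 2.48
tcp_pos: [0.5838, 0.2294, 0.1722]
tcp_rot: [3.14, 0.524, 2.87]
wrist_force: [-2.0, 1.3, 3.4]
grip_width: 0.043
```

```bash
python3 t.py .5831 .2298 .1715 164.5 30 0
```

```text
t 2.4833 tcp [0.5838 0.2294 0.1722] q [ 0.2969  0.4345  1.5039 -0.3877  0.7872 -0.7856] F [-2.0136  1.277   3.3648] grip 0.04299278942398661
dcm [-0.0707  0.043  -0.0677] rot [-0.0014  0.0011 -0.0002] a [-0.4818  0.1336  0.866 ]
```

{"api": "apply_moves", "payload": {
  "plan": [
    {"grip":3,"x":0.1,"y":-0.027,"z":-0.173,"rx":0,"ry":0,"rz":0},
    {"grip":3,"x":0.1,"y":-0.027,"z":-0.173,"rx":0,"ry":0,"rz":0},
    {"grip":3,"x":0.1,"y":-0.027,"z":-0.173,"rx":0,"ry":0,"rz":0},
    {"grip":3,"x":0,"y":0,"z":0,"rx":0,"ry":0,"rz":0},
    {"grip":3,"x":0,"y":0,"z":0,"rx":0,"ry":0,"rz":0}
  ]
}}

```text
time_s: 2.9
tcp_pos: [0.5867, 0.2286, 0.167]
tcp_rot: [3.14, 0.524, 2.87]
wrist_force: [-7.4, 1.3, 10.2]
grip_width: 0.0427
```

```bash
python3 t.py .5860 .2290 .1665 164.5 30 0
```

```text
t 2.9 tcp [0.5867 0.2286 0.167 ] q [ 0.2938  0.4439  1.5049 -0.39    0.7766 -0.7838] F [-7.439   1.3113 10.1988] grip 0.04268130618383987
dcm [-0.0727  0.038  -0.0503] rot [-0.0014  0.001  -0.0002] a [-0.4818  0.1336  0.866 ]
```

{"api": "apply_moves", "payload": {
  "plan": [
    {"grip":3,"x":-0.024,"y":0.007,"z":0.043,"rx":-0.0538,"ry":0.0149,"rz":0.0967},
    {"grip":3,"x":0,"y":0,"z":0,"rx":-0.0538,"ry":0.0149,"rz":0.0967},
    {"grip":3,"x":0,"y":0,"z":0,"rx":-0.0538,"ry":0.0149,"rz":0.0967},
    {"grip":3,"x":0,"y":0,"z":0,"rx":-0.0538,"ry":0.0149,"rz":0.0967},
    {"grip":3,"x":0,"y":0,"z":0,"rx":0,"ry":0,"rz":0}
  ]
}}

```text
time_s: 3.32
tcp_pos: [0.587, 0.2288, 0.168]
tcp_rot: [-2.896, 0.469, -2.901]
wrist_force: [-5.0, 2.1, 7.9]
grip_width: 0.0427
```

```bash
python3 t.py .5865 .2287 .1674 164.5 30 25.6; python3 -c "
from plant import manip;print(manip.sense()['ft_torque'])"
```

```text
t 3.3167 tcp [0.587  0.2288 0.168 ] q [ 0.294   0.443   1.5038 -0.3896  0.7773 -1.2369] F [-5.0304  2.1097  7.8805] grip 0.0427495656654871
dcm [-0.0462 -0.0113 -0.0557] rot [ 0.001   0.0014 -0.0054] a [-0.4818  0.1336  0.866 ]
[0.04923432 0.25337003 0.00811364]
```

{"api": "apply_moves", "payload": {
  "plan": [
    {"grip":3,"x":0.024,"y":-0.007,"z":-0.08,"rx":-0.0538,"ry":0.0149,"rz":0.0967},
    {"grip":3,"x":0,"y":0,"z":0,"rx":-0.0538,"ry":0.0149,"rz":0.0967},
    {"grip":3,"x":0,"y":0,"z":0,"rx":-0.0538,"ry":0.0149,"rz":0.0967},
    {"grip":3,"x":0,"y":0,"z":0,"rx":-0.0538,"ry":0.0149,"rz":0.0967},
    {"grip":3,"x":0,"y":0,"z":0,"rx":-0.0538,"ry":0.0149,"rz":0.0967},
    {"grip":3,"x":0,"y":0,"z":0,"rx":-0.0538,"ry":0.0149,"rz":0.0967},
    {"grip":3,"x":0,"y":0,"z":0,"rx":-0.0538,"ry":0.0149,"rz":0.0967},
    {"grip":3,"x":0,"y":0,"z":0,"rx":0,"ry":0,"rz":0},
    {"grip":3,"x":0,"y":0,"z":0,"rx":0,"ry":0,"rz":0}
  ]
}}

```text
time_s: 4.07
tcp_pos: [0.5869, 0.2292, 0.167]
tcp_rot: [-2.644, 0.171, -2.14]
wrist_force: [-7.8, 5.5, 8.7]
grip_width: 0.0428
```

```bash
python3 t.py .5865 .2287 .1674 164.5 30 70.4; python3 -c "
from plant import manip,eyes;import cv2;print(manip.sense()['ft_torque'])
p,d=eyes.capture('wrist');cv2.imwrite('pics/w2.png',cv2.resize(p[:,:,::-1],(640,480)))"
```

```text
t 4.0667 tcp [0.5869 0.2292 0.167 ] q [ 0.2944  0.4444  1.5042 -0.3893  0.7764 -2.0127] F [-7.7526  5.4609  8.6547] grip 0.04278033371467674
dcm [-0.0409 -0.0476  0.0405] rot [-0.0021  0.0012 -0.0007] a [-0.4818  0.1336  0.866 ]
[0.45462056 0.50270522 0.25404048]
```

View pics/w2.png

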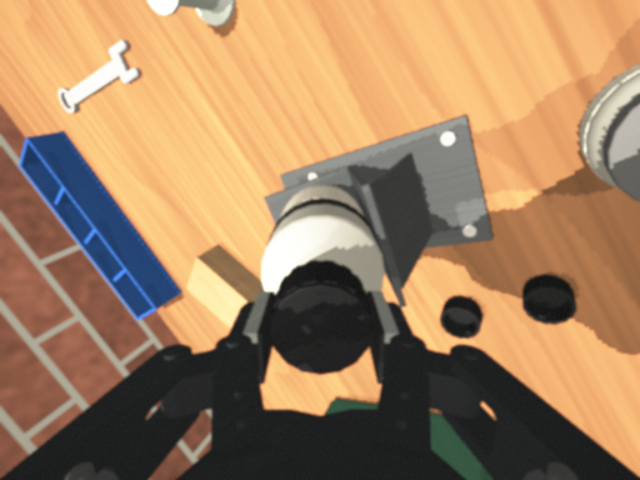

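The pads hold the cap at (320,315). The axial force is about 12 N and the axial torque is small, so it turned without slipping. Next is a short lift while watching for a pull.

{"api": "apply_moves", "payload": {
  "plan": [
    {"grip":3,"x":-0.12,"y":0.033,"z":0.216,"rx":0,"ry":0,"rz":0},
    {"grip":3,"x":-0.12,"y":0.033,"z":0.216,"rx":0,"ry":0,"rz":0},
    {"grip":3,"x":-0.12,"y":0.033,"z":0.216,"rx":0,"ry":0,"rz":0},
    {"grip":3,"x":-0.12,"y":0.033,"z":0.216,"rx":0,"ry":0,"rz":0},
    {"grip":3,"x":0,"y":0,"z":0,"rx":0,"ry":0,"rz":0}
  ]
}}

```text
time_s: 4.53
tcp_pos: [0.582, 0.2297, 0.1748]
tcp_rot: [-2.644, 0.169, -2.141]
wrist_force: [-0.9, 1.5, 1.0]
grip_width: 0.0428
```

{"api": "apply_moves", "payload": {
  "plan": [
    {"grip":3,"x":-0.24,"y":0.067,"z":0.433,"rx":0,"ry":0,"rz":0},
    {"grip":3,"x":-0.24,"y":0.067,"z":0.433,"rx":0,"ry":0,"rz":0},
    {"grip":3,"x":-0.24,"y":0.067,"z":0.433,"rx":0,"ry":0,"rz":0},
    {"grip":3,"x":0,"y":0,"z":0,"rx":0,"ry":0,"rz":0}
  ]
}}

```text
time_s: 4.87
tcp_pos: [0.5745, 0.2317, 0.1887]
tcp_rot: [-2.644, 0.17, -2.141]
wrist_force: [-0.1, -0.3, -0.5]
grip_width: 0.0425
```

{"api": "apply_moves", "payload": {
  "plan": [
    {"grip":3,"x":-0.72,"y":0.2,"z":1.3,"rx":0,"ry":0,"rz":0},
    {"grip":3,"x":-0.96,"y":0.27,"z":1.73,"rx":0,"ry":0,"rz":0},
    {"grip":3,"x":-0.96,"y":0.27,"z":1.73,"rx":0,"ry":0,"rz":0},
    {"grip":3,"x":-0.96,"y":0.27,"z":1.73,"rx":0,"ry":0,"rz":0},
    {"grip":3,"x":0,"y":0,"z":1.5,"rx":0,"ry":0,"rz":0},
    {"grip":3,"x":0,"y":0,"z":0,"rx":0,"ry":0,"rz":0}
  ]
}}

```text
time_s: 5.37
tcp_pos: [0.5392, 0.2422, 0.2711]
tcp_rot: [-2.641, 0.173, -2.14]
wrist_force: [0.0, -0.1, -0.0]
grip_width: 0.0426
```

```bash
python3 t.py .4365 -.281 .26 164.5 0 70.4; python3 -c "
from plant import manip,eyes;import cv2
p,d=eyes.capture('wrist');cv2.imwrite('pics/w3.png',cv2.resize(p[:,:,::-1],(640,480)))"
```

```text
t 5.3667 tcp [0.5392 0.2422 0.2711] q [ 0.3495  0.2851  1.4288 -0.349   1.0115 -2.0545] F [ 0.001  -0.1404 -0.0442] grip 0.04257421425056418
dcm [-10.2725 -52.3166  -1.1056] rot [0.1374 0.5093 0.0012] a [-0.  0.  1.]
```

View pics/w3.png

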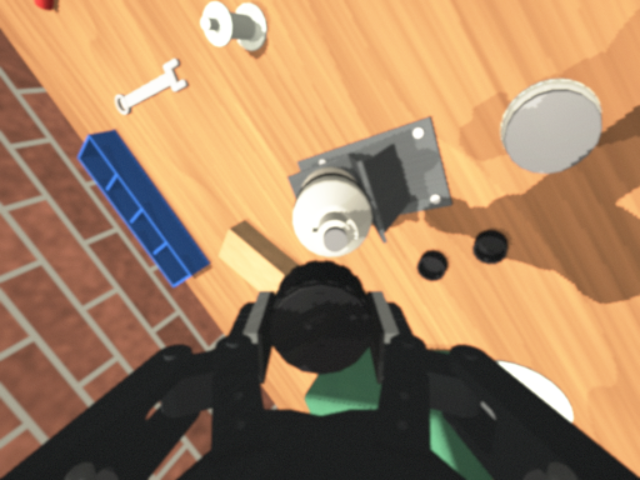

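The cap is in the fingers and the neck at (333,235) is bare. Now I'll upright the tool and carry it to the dish, yawing back to keep joint 6 in range.

{"api": "apply_moves", "payload": {
  "plan": [
    {"grip":3,"x":-0.4,"y":-1,"z":0,"rx":0.0229,"ry":0.085,"rz":0},
    {"grip":3,"x":-0.4,"y":-2,"z":0,"rx":0.0229,"ry":0.085,"rz":0},
    {"grip":3,"x":-0.4,"y":-2,"z":0,"rx":0.0229,"ry":0.085,"rz":0},
    {"grip":3,"x":-0.4,"y":-2,"z":0,"rx":0.0229,"ry":0.085,"rz":0},
    {"grip":3,"x":-0.4,"y":-2,"z":0,"rx":0.0229,"ry":0.085,"rz":0},
    {"grip":3,"x":-0.4,"y":-2,"z":0,"rx":0.0229,"ry":0.085,"rz":0},
    {"grip":3,"x":-0.65,"y":-3,"z":0,"rx":0,"ry":0,"rz":-0.11},
    {"grip":3,"x":-0.65,"y":-3.2,"z":0,"rx":0,"ry":0,"rz":-0.11},
    {"grip":3,"x":-0.65,"y":-3.2,"z":0,"rx":0,"ry":0,"rz":-0.11},
    {"grip":3,"x":-0.65,"y":-3.2,"z":0,"rx":0,"ry":0,"rz":-0.11},
    {"grip":3,"x":-0.65,"y":-3.2,"z":0,"rx":0,"ry":0,"rz":-0.11},
    {"grip":3,"x":-0.65,"y":-3.2,"z":0,"rx":0,"ry":0,"rz":-0.11}
  ]
}}

```text
time_s: 6.42
tcp_pos: [0.4749, -0.0599, 0.2662]
tcp_rot: [3.136, -0.007, -2.85]
wrist_force: [1.5, -0.8, -0.4]
grip_width: 0.0425
```

```bash
python3 t.py .4365 -.281 .26 164.5 0 10
```

```text
t 6.4167 tcp [ 0.4749 -0.0599  0.2662] q [-0.3733  0.2333  1.4124 -0.0003  1.5046 -2.2358] F [ 1.499  -0.8169 -0.3509] grip 0.042498954453653336
dcm [ -3.8403 -22.1123  -0.6175] rot [-0.0045 -0.0076 -0.3877] a [-0.  0.  1.]
```

{"api": "apply_moves", "payload": {
  "plan": [
    {"grip":3,"x":-0.55,"y":-3.1,"z":0,"rx":-0.0045,"ry":-0.0076,"rz":-0.065},
    {"grip":3,"x":-0.55,"y":-3.1,"z":0,"rx":0,"ry":0,"rz":-0.065},
    {"grip":3,"x":-0.55,"y":-3.1,"z":0,"rx":0,"ry":0,"rz":-0.065},
    {"grip":3,"x":-0.55,"y":-3.1,"z":0,"rx":0,"ry":0,"rz":-0.065},
    {"grip":3,"x":-0.55,"y":-3.1,"z":0,"rx":0,"ry":0,"rz":-0.065},
    {"grip":3,"x":-0.55,"y":-3.1,"z":0,"rx":0,"ry":0,"rz":-0.065},
    {"grip":3,"x":-0.5,"y":-2.5,"z":0,"rx":0,"ry":0,"rz":0},
    {"grip":3,"x":0,"y":0,"z":0,"rx":0,"ry":0,"rz":0},
    {"grip":3,"x":0,"y":0,"z":0,"rx":0,"ry":0,"rz":0}
  ]
}}

```text
time_s: 7.17
tcp_pos: [0.4372, -0.27, 0.266]
tcp_rot: [-3.141, -0.001, 3.047]
wrist_force: [0.4, 0.6, -0.5]
grip_width: 0.0428
```

```bash
python3 t.py .4365 -.281 .05 164.5 0 10;python3 - <<'E'
from h import *
from plant import eyes
import cv2
np.set_printoptions(precision=4,suppress=True)
p,d=eyes.capture("scene");c=eyes.calibration("scene");K,T=c["camera_matrix"],c["pose"]
np.savez("pics/s4.npz",p=p,d=d,K=K,T=T)
P=cloud(d,K,T);m=(d>0)&(np.linalg.norm(P[...,:2]-[.4365,-.281],axis=-1)<.1)&(P[...,2]>.015)&(P[...,2]<.05)
Q=P[m];print((Q.min(0)+Q.max(0))/2,np.ptp(Q,0))
v,u=np.where((d>0)&(np.linalg.norm(P-[.4365,-.281,.26],axis=-1)<.05));cv2.imwrite("pics/s4.png",cv2.resize(p[60:300,60:320,::-1],(780,720))[:600])
print(u.mean(),v.mean())
E
```

```text
t 7.1667 tcp [ 0.4372 -0.27    0.266 ] q [-0.7834  0.2933  1.3285 -0.0011  1.5201 -2.2596] F [ 0.4213  0.6117 -0.4694] grip 0.04283798366658443
dcm [ -0.068   -1.0971 -21.5999] rot [ 0.0005 -0.001  -0.0014] a [-0.  0.  1.]
[ 0.4385 -0.2806  0.0234] [0.155  0.1536 0.0168]
115.13302752293578 166.4518348623853
```

View pics/s4.png

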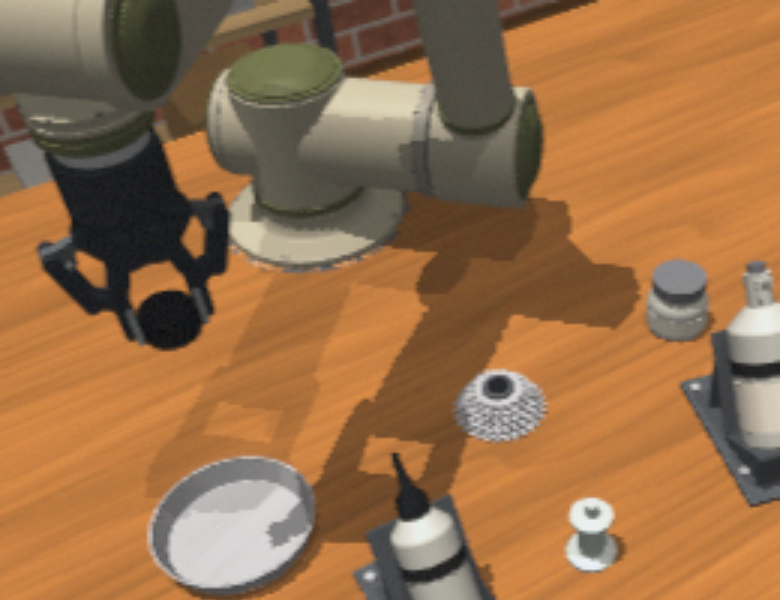

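The wrist is above the dish (dish at (232,525) in the crop) and still holding the cap at (170,320). I'll check the cap's tilt in the fingers from the depth.

Run:
```python
from h import *
from scipy.optimize import least_squares
np.set_printoptions(precision=4,suppress=True)
from plant import eyes
p,d,K,T=load("pics/s4.npz");P=cloud(d,K,T)
v,u=np.mgrid[:384,:512]
m=(np.hypot(u-(60+170/3),v-(60+320/3))<11)&(d>0)&(p.max(-1)<60)&(abs(P[...,2]-.28)<.04)
Q=P[m];print(m.sum(),Q.min(0),Q.max(0))
def res(x):
    a=np.array([x[3],x[4],1]);a/=np.linalg.norm(a);r=Q-x[:3];h=r@a;rad=np.linalg.norm(r-h[:,None]*a,axis=1)
    dx=rad-.022;dy=np.maximum(h-.026,-h)
    return np.where((dx>0)&(dy>0),np.hypot(np.maximum(dx,0),np.maximum(dy,0)),np.maximum(dx,dy))
for s0 in ([0,0],[.5,0],[-.3,.3],[0,-.4]):
    s=least_squares(res,[.437,-.27,.264,*s0],loss="soft_l1",f_scale=.001);print(s.x,s.cost*1e6,np.degrees(np.hypot(*s.x[3:])))
```

```text
327 [ 0.4156 -0.2936  0.2653] [ 0.4609 -0.2478  0.2976]
[ 0.4362 -0.2686  0.2647 -0.0038 -0.0082] 160.74594511478168 0.5188208465134446
[ 0.4362 -0.2686  0.2647 -0.0038 -0.0082] 160.74594509540776 0.5188350931424266
[ 0.4362 -0.2686  0.2647 -0.0038 -0.0082] 160.74594510972008 0.5188201676128793
[ 0.4362 -0.2686  0.2647 -0.0038 -0.0082] 160.74594509845275 0.5188678659705922
```

The cap is upright to 0.5° and its rim is 1.3 mm below the TCP, so I'm lowering it.

{"api": "apply_moves", "payload": {
  "plan": [
    {"grip":3,"x":0,"y":-0.55,"z":-2.2,"rx":0,"ry":0,"rz":0},
    {"grip":3,"x":0,"y":-0.55,"z":-2.5,"rx":0,"ry":0,"rz":0},
    {"grip":3,"x":0,"y":0,"z":-2.5,"rx":0,"ry":0,"rz":0},
    {"grip":3,"x":0,"y":0,"z":-2.5,"rx":0,"ry":0,"rz":0},
    {"grip":3,"x":0,"y":0,"z":-2.5,"rx":0,"ry":0,"rz":0},
    {"grip":3,"x":0,"y":0,"z":-2.5,"rx":0,"ry":0,"rz":0},
    {"grip":3,"x":0,"y":0,"z":-2.5,"rx":0,"ry":0,"rz":0},
    {"grip":3,"x":0,"y":0,"z":-2.5,"rx":0,"ry":0,"rz":0},
    {"grip":3,"x":0,"y":0,"z":-2,"rx":0,"ry":0,"rz":0},
    {"grip":3,"x":0,"y":0,"z":-1.5,"rx":0,"ry":0,"rz":0},
    {"grip":3,"x":0,"y":0,"z":0,"rx":0,"ry":0,"rz":0},
    {"grip":3,"x":0,"y":0,"z":0,"rx":0,"ry":0,"rz":0}
  ]
}}

```text
time_s: 8.22
tcp_pos: [0.4379, -0.2791, 0.0354]
tcp_rot: [-3.14, 0.0, 3.051]
wrist_force: [0.3, -0.1, 0.4]
grip_width: 0.0424
```

```bash
python3 t.py .4375 -.281 .0053 164.5 0 10
```

```text
t 8.2167 tcp [ 0.4379 -0.2791  0.0354] q [-0.7952  0.5607  1.6497 -0.0011  0.9302 -2.2746] F [ 0.3257 -0.1112  0.4373] grip 0.04242452132567498
dcm [-0.0402 -0.1936 -3.0129] rot [ 0.0013  0.     -0.0053] a [-0.  0.  1.]
```

{"api": "apply_moves", "payload": {
  "plan": [
    {"grip":3,"x":0,"y":-0.1,"z":-1,"rx":0,"ry":0,"rz":0},
    {"grip":3,"x":0,"y":0,"z":-0.8,"rx":0,"ry":0,"rz":0},
    {"grip":3,"x":0,"y":0,"z":-0.5,"rx":0,"ry":0,"rz":0},
    {"grip":3,"x":0,"y":0,"z":-0.3,"rx":0,"ry":0,"rz":0},
    {"grip":3,"x":0,"y":0,"z":-0.2,"rx":0,"ry":0,"rz":0},
    {"grip":3,"x":0,"y":0,"z":0,"rx":0,"ry":0,"rz":0},
    {"grip":3,"x":0,"y":0,"z":0,"rx":0,"ry":0,"rz":0}
  ]
}}

```text
time_s: 8.8
tcp_pos: [0.4379, -0.2813, 0.0077]
tcp_rot: [-3.139, 0.002, 3.05]
wrist_force: [0.2, -0.1, 0.1]
grip_width: 0.0422
```

{"api": "apply_moves", "payload": {
  "plan": [
    {"grip":3,"x":0,"y":0,"z":-0.1,"rx":0,"ry":0,"rz":0},
    {"grip":3,"x":0,"y":0,"z":-0.1,"rx":0,"ry":0,"rz":0},
    {"grip":3,"x":0,"y":0,"z":0,"rx":0,"ry":0,"rz":0}
  ]
}}

```text
time_s: 9.05
tcp_pos: [0.438, -0.2813, 0.0061]
tcp_rot: [-3.139, 0.002, 3.05]
wrist_force: [-1.1, 0.4, 3.8]
grip_width: 0.0426
```

The cap touches the floor (3.8 N). Now I'll release.

{"api": "apply_moves", "payload": {
  "plan": [
    {"grip":4.6,"x":0,"y":0,"z":0,"rx":0,"ry":0,"rz":0},
    {"grip":5,"x":0,"y":0,"z":0,"rx":0,"ry":0,"rz":0},
    {"grip":6,"x":0,"y":0,"z":0,"rx":0,"ry":0,"rz":0},
    {"grip":6.5,"x":0,"y":0,"z":0,"rx":0,"ry":0,"rz":0},
    {"grip":6.5,"x":0,"y":0,"z":0,"rx":0,"ry":0,"rz":0},
    {"grip":6.5,"x":0,"y":0,"z":0,"rx":0,"ry":0,"rz":0}
  ]
}}

```text
time_s: 9.55
tcp_pos: [0.4378, -0.2812, 0.0056]
tcp_rot: [-3.139, 0.001, 3.05]
wrist_force: [0.3, -0.1, -0.9]
grip_width: 0.0647
```

{"api": "apply_moves", "payload": {
  "plan": [
    {"grip":6.5,"x":0,"y":0,"z":0.5,"rx":0,"ry":0,"rz":0},
    {"grip":6.5,"x":0,"y":0,"z":1,"rx":0,"ry":0,"rz":0},
    {"grip":6.5,"x":0,"y":0,"z":2,"rx":0,"ry":0,"rz":0},
    {"grip":6.5,"x":0,"y":0,"z":3,"rx":0,"ry":0,"rz":0},
    {"grip":6.5,"x":0,"y":0,"z":3,"rx":0,"ry":0,"rz":0},
    {"grip":6.5,"x":0,"y":0,"z":3,"rx":0,"ry":0,"rz":0},
    {"grip":6.5,"x":0,"y":0,"z":3,"rx":0,"ry":0,"rz":0},
    {"grip":6.5,"x":0,"y":0,"z":3,"rx":0,"ry":0,"rz":0},
    {"grip":6.5,"x":0,"y":0,"z":0,"rx":0,"ry":0,"rz":0},
    {"grip":6.5,"x":0,"y":0,"z":0,"rx":0,"ry":0,"rz":0}
  ]
}}

```text
time_s: 10.38
tcp_pos: [0.4381, -0.2814, 0.1928]
tcp_rot: [-3.136, 0.005, 3.05]
wrist_force: [-0.8, -0.3, -1.4]
grip_width: 0.0648
```

Run:
```python
from h import *
from scipy.optimize import least_squares
np.set_printoptions(precision=4,suppress=True)
from plant import eyes,manip
import cv2
p,d=eyes.capture("scene");c=eyes.calibration("scene");K,T=c["camera_matrix"],c["pose"];P=cloud(d,K,T)
cv2.imwrite("pics/s5.png",cv2.resize(p[100:300,80:340,::-1],(780,600)))
m=(np.linalg.norm(P[...,:2]-[.438,-.281],axis=-1)<.05)&(d>0)&(p.max(-1)<70)&(P[...,2]>.006)&(P[...,2]<.05)
Q=P[m];print(m.sum(),Q.min(0),Q.max(0))
def res(x):
    a=np.array([x[3],x[4],1]);a/=np.linalg.norm(a);r=Q-x[:3];h=r@a;rad=np.linalg.norm(r-h[:,None]*a,axis=1)
    dx=rad-.022;dy=np.maximum(h-.026,-h)
    return np.where((dx>0)&(dy>0),np.hypot(np.maximum(dx,0),np.maximum(dy,0)),np.maximum(dx,dy))
s=least_squares(res,[.438,-.281,.004,0,0],loss="soft_l1",f_scale=.001);print(s.x,np.degrees(np.hypot(*s.x[3:])))
m=(d>0)&(np.linalg.norm(P[...,:2]-[.4375,-.281],axis=-1)<.1)&(P[...,2]>.015)&(P[...,2]<.05);Q=P[m];print("dish",(Q.min(0)+Q.max(0))/2)
print(manip.sense()["tcp_pos"],manip.sense()["wrist_force"])
```

```text
209 [ 0.4176 -0.3016  0.0063] [ 0.4604 -0.2616  0.0341]
[ 0.4369 -0.2797  0.0047 -0.0046 -0.0052] 0.39867986305132236
dish [ 0.4376 -0.2806  0.0245]
[ 0.4377 -0.281   0.1912] [-0.2997 -0.4689 -1.9363]
```

View pics/s5.png

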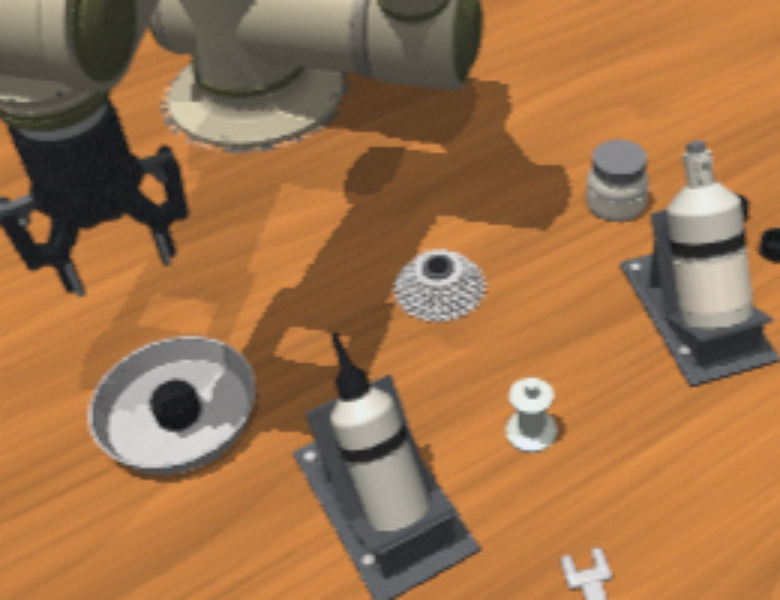

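The picture shows the cap flat in the middle of the dish at (176,405), the fingers clear above it, and the tub, cassette and hub standing undisturbed.

```bash
python3 -c "
from plant import manip;print(manip.sign_off())"
```

```text
the job is handed in; nothing more can be done
None
```

The job is done and handed in at about 10.4 s of the 51 s allowed; the sign-off reports no verdict. I gripped the degreaser's large cap along its leaning axis and pressed it about 5–7 mm, judged from an axial force of 9.5–12.6 N. I then turned it about 70° counter-clockwise, lifted it off the neck, and set it down in the dish with about 4 N of contact before opening the fingers.

**Last checks:**
- **Cap:** it lies flat, with a fitted tilt of 0.4°. Its rim is 4.7 mm above the bench, against 4 mm for the dish floor, and it is about 1 mm from the dish's centre.
- **Gripper:** it is open and clear, with the TCP at a height of 0.19 m.
- **Dish and other objects:** the dish had not shifted by more than about 1 mm. The tub, cassette and hub look undisturbed in the final picture, but I did not measure them.

**Disagreements:** my first estimate of the cap's position, from the foot plate's corners, was about 9 mm off the direct fit to the cap. I used the direct fit, and the wrist picture confirmed it. The cap's turn angle was not measured directly. It follows from the tool's turn, the low axial torque and the cap lifting off freely.

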